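# Push a connector plate out over the board edge by its yellow end

## Task

The flat aluminium connector plate lies on the green harness board; push it with the fingertips, sliding it away from the robot, until just its yellow end sticks out past the board's far edge, square to that edge, ready for a colleague to clamp. Do not pick the plate up or lift it off the board, and leave the tape roll, the black connector and the jar on the board where they are.

Things in the scene. Friction and masses are not known exactly. Their poses are not given: they have to be found in the camera images.
- board: fixed raised harness board, green top on plywood and battens, 280 mm (its x) by 450 mm (its y), top face level, 60 mm above the bench. Origin at the centre of its underside, on the bench. Its x axis points away from the robot, square to the far edge, which lies 140 mm from the origin along +x; y runs along that edge, z up. It stands at another place and yaw each time.
- board_edge (a point): middle of the board's far top edge: 140 mm along the board's x from its origin, 60 mm up; same axes as the board.
- plate: loose flat aluminium plate lying on the board, 130 mm (its x) by 100 mm (its y) by 6 mm thick, about 0.2 kg, flat sides and flat top with four flush black rubber grommets. The end at +x is painted yellow over 35 mm of the length and faces the far edge, from which it starts about 15 to 80 mm short, turned up to 0.25 rad. Origin at the centre of its underside. It slides with ordinary friction, needing about 1 to 3 N.
- plate_tip (a point): middle of the plate's yellow end edge, on its underside: 65 mm along the plate's x from its origin.
- tape: bystander: yellow tape roll lying flat on the board near a side, 84 mm across, 19 mm high, hole 68 mm; origin at the centre of its underside.
- connector: bystander: black round connector standing on the board near a side, 44 mm across, 45 mm high; origin at the centre of its underside.
- jar: bystander: small closed jar with a blue cap standing on the board near a side, 44 mm across, 55 mm high; origin at the centre of its underside.
Mind the look-alikes: they are no part of the job. What is meant by the plate is not orange, and is the larger of those in its own colour.

How it is judged:
By the outcome, as a careful person would: the job done as asked, in the order asked, and still so for the second after the job is handed in, with the robot touching nothing.
It also fails if it takes over 42 s, if anything falls off the work surface, if the arm or the gripper's body presses on something with over 40 N, if the wrist force passes 120 N, or if a joint passes its speed limit or range.

## Robot

A 6-joint arm with a two-finger parallel gripper is mounted at the origin on the work surface. World frame = base frame: x ahead of the robot, y to its left, z up, the work surface at z = 0. Lengths are in m, angles in rad, forces in N, time in s.
With the tool pointing down it reaches from about 0.275 to 0.825 m from the base axis. Payload 4.9 kg.
Tool frame: the origin (TCP) lies at the very end of the fingers, on their centre line; the grasp point (between the pads) lies 19 mm behind it (r.pinch_z is the distance from the TCP to the grasp point, in m); z points along the fingers, x is the direction in which the jaws open and shut, and the axes are right-handed (so a half turn about z gives the same grasp; the last joint's range is limited). The gripper opens to 85 mm and grips with 20 to 120 N. Pads are 22 mm wide; open, the fingers measure 114 mm over their backs; the gripper's body (76 mm by 85 mm) begins 54 mm behind the grasp point. The pads swing forward as they close: fully open they stand 13 mm farther back than shut.
Start: joints at [1.189, 0.326, -0.193, 1.052, 0, 1.437], TCP at [0.135, 0.533, 0.196] pointing down, gripper open.
Joint ranges: [-2.65, 2.65], [-0.97, 1.79], [-1.3, 1.35], [-1.93, 2.1], [-1.47, 1.37], [-3.14, 3.14]. Speed limits (rad/s): [2.57, 2.57, 3.14, 3.14, 3.14, 3.14].

## Interface

Orientations are given as a rotation vector (axis times angle).
In Python, from bench import r, optics, job_done gives the robot as it stands.
- The arm moves only by the tool send_rows, never from a script. Its arguments are lists of equal length, an entry for each row: "translation": the shift along the world's x, y, z in cm, a list of three; "roll": the turn about the world's z in rad. A call has exactly 8 rows; each row is the pose to reach, as a shift and turn from the pose measured when the call began; what a row does not reach only later rows make up. A row lasts 1/12 s, in which the tool goes at most 41.7 mm and 7.16 degrees, less where a joint would pass 70% of its speed; a pose out of reach is approached as far as the arm can. A call with a gripper value outside its range is refused whole. "jaw" is the gripper's target within -1 to 1 (shut at 1, half-way at 0, fully open at -1), set as the call begins (left out, the last holds). The fingers move at their own pace and stop on an object; the grip force is fixed at half the most. Time passes only in rows, so rows that repeat a pose let the fingers close, or fill a call up. It gives the time, the measured TCP pose, the force and the opening at its end, in the units of the state.
- r.get_obs(): the state, without advancing time (a new reading comes with each control period).
- optics.camera(name): name is "scene" or "top"; returns a dict with "frame" (480x640x3 uint8, blue, green, red), "depth" (480x640 float32, m along the optical axis (not along the pixel's ray), 0 where there is no reading), "fx", "fy", "cx", "cy" (pixels), "dist" ([k1, k2, p1, p2, k3] as OpenCV has them; the pictures are not rectified), "world_from_camera" (4x4, takes a point from camera to world coordinates). Camera axes: x right, y up, looking along -z (the intrinsics and any distortion apply to the point x, -y, -z); pixel columns grow to the right and rows downward; lengths in m; the calibration is good to about 2 mm. A picture is of the moment at which its call begins.
- job_done(): hands the job in, once; it reports no verdict.
The state is a dict: "time": time; "joint_pos": joint angles; "qd": joint speeds; "effort": joint torques, N m; "position": TCP position; "eef_rot": TCP orientation; "contact_force": force on the tool from outside, world axes, zero at the start; "wrist_torque": the same for the moment, N m; "opening": finger opening in m.
Only numpy, scipy, OpenCV 4.12 (cv2) and the standard library are available. Lean on these libraries where they do the work, as an engineer would, in place of code of your own. Each camera call takes 0.05 s, during which the arm holds its last target.

## Working session

There is one attempt and no reset: what is moved stays moved. The work goes in short steps, Python scripts to look and compute and a tool call to move; the robot and the scene stay as the last step left them, time stands still between calls to the robot, and variables do not carry over. Pictures are saved under pics/ and viewed, and the job is handed in when it is done.

Besides the shell and the picture viewer there is one more tool, called after "Request:" as name([rows], argument=value, ...), one row to a line, values as JSON. send_rows: Moves the arm, as the interface text tells. Its arguments: {"type":"object","properties":{"translation":{"type":"array"},"roll":{"type":"array"},"jaw":{"type":"number"}},"required":["translation","roll"]}

```bash
mkdir -p pics; python3 - <<'E'
from bench import r,optics
import cv2,pickle
for n in("scene","top"):
    c=optics.camera(n); cv2.imwrite(f"pics/{n}0.png",c["frame"]); pickle.dump(c,open(f"{n}0.pkl","wb"))
    print(n,c["fx"],c["cx"],c["cy"],c["dist"]);print(c["world_from_camera"].round(3))
o=r.get_obs();print(o["time"],o["position"],o["eef_rot"],o["opening"])
E
```

```text
scene 485.13727085365383 312.57643141795 246.57429028103664 [-0.09194985  0.          0.          0.          0.        ]
[[ 0.739 -0.406  0.538  1.037]
 [ 0.674  0.463 -0.576 -0.377]
 [-0.015  0.788  0.616  0.517]
 [ 0.     0.     0.     1.   ]]
top 603.8633123049926 326.2118235880049 238.79452223842685 [0.0267835 0.        0.        0.        0.       ]
[[-0.025  0.995 -0.097  0.505]
 [-0.999 -0.028 -0.031  0.031]
 [-0.033  0.097  0.995  1.183]
 [ 0.     0.     0.     1.   ]]
0.1 [0.13467409 0.53267675 0.19527843] [ 2.47823659e+00  1.92946623e+00 -2.08703398e-03] 0.08549729805115397
```

View pics/top0.png

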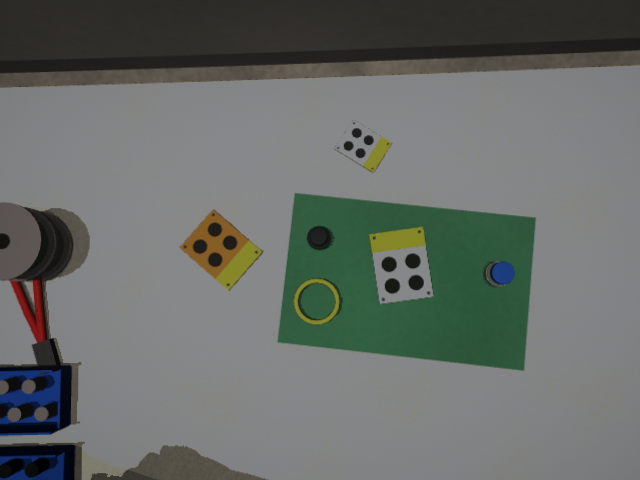

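View pics/scene0.png

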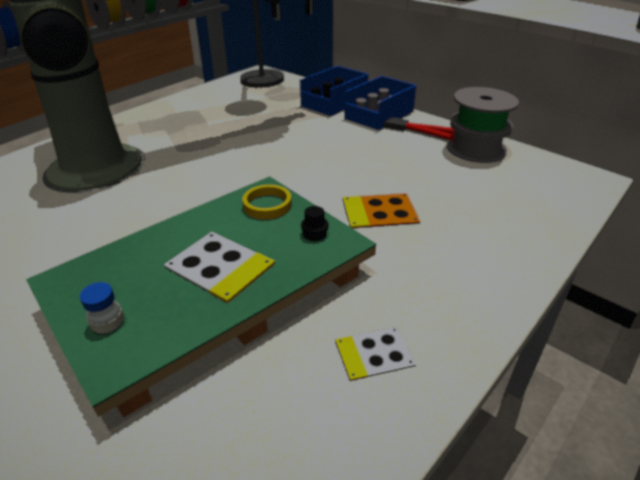

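The top view shows the board as the green quad at (280–535, 195–368). The plate is at (401, 265) with its yellow end up towards +x. The connector is at (318, 237), the tape at (317, 301) and the jar at (500, 273). The orange plate and the small white plate are the decoys, and both lie off the board.

```bash
cat > h.py <<'E'
import numpy as np,cv2
def rays(c,uv):
    K=np.array([[c["fx"],0,c["cx"]],[0,c["fy"],c["cy"]],[0,0,1.]])
    p=cv2.undistortPoints(np.float64(uv).reshape(-1,1,2),K,np.array(c["dist"]))[:,0]
    d=np.c_[p[:,0],-p[:,1],-np.ones(len(p))]
    T=c["world_from_camera"]; return T[:3,3],d@T[:3,:3].T
def plane(c,uv,z):
    o,d=rays(c,uv); s=(z-o[2])/d[:,2]; return (o+d*s[:,None])[:,:2]
def fitlines(pts_px,c,z):
    # pts: contour; robust rectangle: split hull contour by nearest minAreaRect side, fit lines
    P=plane(c,pts_px,z).astype(np.float32)
    rect=cv2.minAreaRect(P*1000); B=cv2.boxPoints(rect)/1000
    L=[]
    for i in range(4):
        a,b=B[i],B[(i+1)%4]; u=(b-a)/np.linalg.norm(b-a); n=np.array([-u[1],u[0]])
        t=(P-a)@u; dd=abs((P-a)@n); ln=np.linalg.norm(b-a)
        m=(dd<.007)&(t>.1*ln)&(t<.9*ln)
        if m.sum()<5: L.append((a,u));continue
        vx,vy,x,y=cv2.fitLine(P[m],cv2.DIST_HUBER,0,1e-4,1e-4).ravel(); L.append((np.array([x,y]),np.array([vx,vy])))
    C=[]
    for i in range(4):
        (p,u),(q,v)=L[i-1],L[i]
        s=np.linalg.solve(np.c_[u,-v],q-p); C.append(p+u*s[0])
    return np.array(C)
def big(m,ctr=None):
    cs,_=cv2.findContours(m,cv2.RETR_EXTERNAL,cv2.CHAIN_APPROX_NONE)
    return max(cs,key=cv2.contourArea)
def frame(C,xdir):
    # C corners; returns centre, axis x nearest xdir, dims
    ctr=C.mean(0); e1=(C[1]-C[0]+C[2]-C[3])/2; e2=(C[2]-C[1]+C[3]-C[0])/2
    best=max([e1,-e1,e2,-e2],key=lambda e:(e/np.linalg.norm(e))@xdir)
    o=e2 if abs(best@e1)>abs(best@e2) else e1
    return ctr,best/np.linalg.norm(best),np.linalg.norm(best),np.linalg.norm(o)
def measure(c,verbose=True):
    hsv=cv2.cvtColor(c["frame"],cv2.COLOR_BGR2HSV)
    g=cv2.inRange(hsv,(60,80,40),(90,255,255))
    bc=big(g); 
    C=fitlines(cv2.convexHull(bc).reshape(-1,2) if 0 else bc.reshape(-1,2),c,.06)
    b=frame(C,np.array([1.,0]))
    return b,g,hsv
def plate_m(c,hsv,near,rad=.11):
    # white or yellow near a world point
    w=cv2.inRange(hsv,(0,0,120),(180,60,255))|cv2.inRange(hsv,(22,120,90),(38,255,255))
    vv,uu=np.mgrid[0:480,0:640]
    P=plane(c,np.c_[uu.ravel(),vv.ravel()],.066).reshape(480,640,2)
    w[np.hypot(P[...,0]-near[0],P[...,1]-near[1])>rad]=0
    w=cv2.morphologyEx(w,cv2.MORPH_OPEN,np.ones((3,3)))
    return w
E
python3 - <<'E'
from h import *
import pickle
for n in("top","scene"):
    c=pickle.load(open(n+"0.pkl","rb"))
    b,g,hsv=measure(c); print(n,"board",b, np.arctan2(b[1][1],b[1][0]))
    if n=="top":
        near=plane(c,[[401,265]],.066)[0]
    w=plate_m(c,hsv,near,.09); k=big(w)
    C=fitlines(k.reshape(-1,2),c,.066); p=frame(C,np.array([1.,0])); print("plate",p,np.arctan2(p[1][1],p[1][0]))
    cv2.imwrite(f"pics/m{n}.png",w)
    bx=b[1];by=np.array([-bx[1],bx[0]]);tip=p[0]+.065*p[1];edge=b[0]+.14*bx
    print("tip rel edge",(tip-edge)@bx,(tip-edge)@by)
    print("rel corners",[((q-edge)@bx,(q-edge)@by) for q in C])
    if n=="top":
        for nm,uv,z in(("tape",(317,301),.079),("conn",(319,236),.105),("jar",(502,273),.115)):
            q=plane(c,[uv],z)[0];print(nm,q,(q-edge)@bx,(q-edge)@by)
E
```

```text
top board (array([ 0.5357234 , -0.08035481], dtype=float32), array([ 0.9910241, -0.1336841], dtype=float32), np.float32(0.27607146), np.float32(0.4465587)) -0.1340855
plate (array([ 0.56332386, -0.07106058], dtype=float32), array([0.99357635, 0.11316379], dtype=float32), np.float32(0.12747203), np.float32(0.09730038)) 0.113406725
tip rel edge -0.05087031 0.02882383
rel corners [(np.float32(-0.18776403), np.float32(0.04387036)), (np.float32(-0.16360348), np.float32(-0.049296506)), (np.float32(-0.040110894), np.float32(-0.019179795)), (np.float32(-0.06408074), np.float32(0.07620816))]
tape [0.50025212 0.08464394] -0.19721058003206604 0.15877579844072037
conn [0.61637083 0.07704191] -0.08111787824703116 0.16676522660014226
jar [ 0.54123894 -0.24181429] -0.112949387146708 -0.15927288652318064
scene board (array([ 0.5396864 , -0.08379014], dtype=float32), array([ 0.9915096, -0.1300336], dtype=float32), np.float32(0.27563304), np.float32(0.44389766)) -0.13040286
plate (array([ 0.5643252 , -0.07273764], dtype=float32), array([0.9932113 , 0.11632358], dtype=float32), np.float32(0.129655), np.float32(0.09884301)) 0.11658753
tip rel edge -0.053980142 0.030054178
rel corners [(np.float32(-0.1919883), np.float32(0.045519456)), (np.float32(-0.16774715), np.float32(-0.048893325)), (np.float32(-0.042005043), np.float32(-0.018600445)), (np.float32(-0.06628978), np.float32(0.07862446))]
```

```bash
python3 - <<'E'
import cv2,numpy as np
cv2.imwrite("pics/mm.png",np.hstack([cv2.resize(cv2.imread(f"pics/m{n}.png"),(400,300)) for n in("top","scene")]))
E
```

```text
(no output)
```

View pics/mm.png

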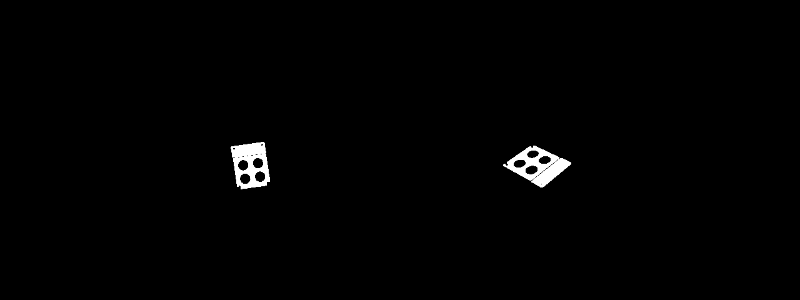

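Both views agree. The plate is turned about +0.247 rad relative to the board, and its tip is about 52 mm short of the edge. I'll open the fingers partway, square to the board, and push from behind the plate.

Request:
send_rows([
  [1.0,-1.8,0],
  [3.0,-5.4,0],
  [5.0,-9.0,0],
  [7.0,-12.6,0],
  [9.0,-16.2,0],
  [11.0,-19.8,0],
  [13.0,-23.4,0],
  [15.0,-27.0,0],
], roll=[0,0.02,0.04,0.06,0.08,0.1,0.116,0.116], jaw=-0.2)

```text
time: 0.77
position: [0.2848, 0.2608, 0.1951]
eef_rot: [2.361, 2.071, -0.002]
contact_force: [0.4, -0.3, 0.4]
opening: 0.0512
```

Request:
send_rows([
  [2.0,-3.6,0],
  [4.0,-7.2,0],
  [6.0,-10.8,0],
  [8.0,-14.4,0],
  [10.0,-18.0,0],
  [12.5,-22.4,0],
  [15.0,-27.0,0],
  [16.5,-29.7,0],
], roll=[0,0,0,0,0,0,0,0])

```text
time: 1.43
position: [0.4458, -0.0306, 0.195]
eef_rot: [2.362, 2.071, -0.002]
contact_force: [0.4, 0.2, 0.8]
opening: 0.0511
```

Request:
send_rows([
  [1.0,-1.7,-1],
  [1.5,-2.6,-3.0],
  [1.5,-2.6,-5.5],
  [1.5,-2.6,-8.0],
  [1.5,-2.6,-10.0],
  [1.5,-2.6,-11.0],
  [1.5,-2.6,-11.5],
  [1.5,-2.6,-11.5],
], roll=[0,0,0,0,0,0,0,0])

```text
time: 2.1
position: [0.4597, -0.0562, 0.0788]
eef_rot: [-2.361, -2.07, 0.004]
contact_force: [-1.1, -0.8, 0.3]
opening: 0.0511
```

```bash
python3 - <<'E'
from bench import r,optics
import cv2
for n in ("scene","top"):
    c=optics.camera(n); cv2.imwrite(f"pics/{n}1.png",c["frame"])
a=cv2.imread("pics/scene1.png")[130:380,100:420];b=cv2.imread("pics/top1.png")[170:400,260:560]
cv2.imwrite("pics/c1.png",cv2.resize(a,None,fx=2.4,fy=2.4));cv2.imwrite("pics/c1t.png",cv2.resize(b,None,fx=2,fy=2))
o=r.get_obs();print(o["time"],o["position"],o["eef_rot"],o["contact_force"],o["opening"])
E
```

```text
2.2 [ 0.46118273 -0.05660501  0.08041793] [ 2.36139987e+00  2.07052562e+00 -1.64936737e-03] [-0.01460076 -0.80650922  0.63032049] 0.051193143147801906
```

View pics/c1.png

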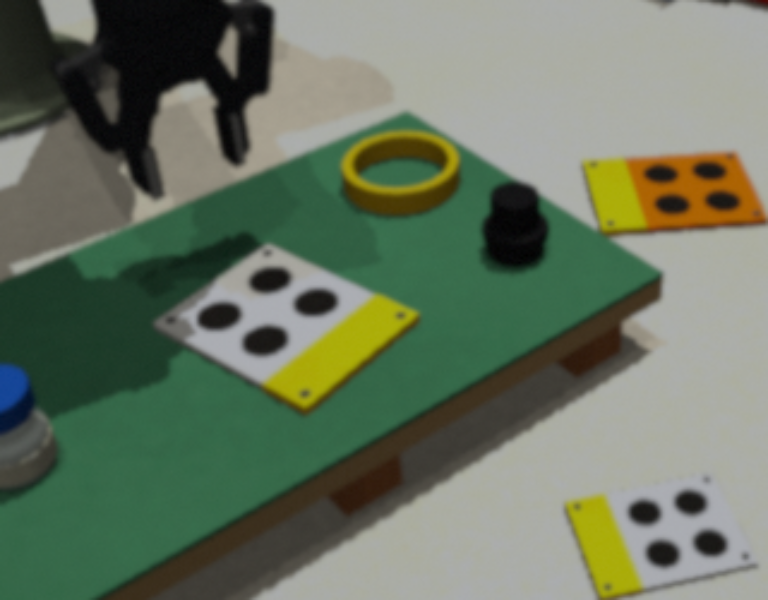

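View pics/c1t.png

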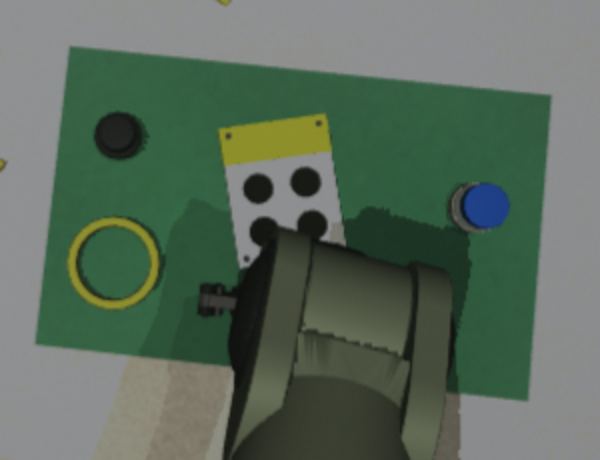

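The scene crop shows the fingers hovering behind the plate's rear edge, with fingertips near (150, 190) and (235, 155), clear of the tape. The top view shows the three bystanders untouched. Next I'll lower the fingers and feel for the board.

Request:
send_rows([
  [0,-0.3,-0.4],
  [0,-0.5,-0.9],
  [0,-0.5,-1.3],
  [0,-0.5,-1.6],
  [0,-0.5,-1.7],
  [0,-0.5,-1.7],
  [0,-0.5,-1.7],
  [0,-0.5,-1.7],
], roll=[0,0,0,0,0,0,0,0])

```text
time: 2.87
position: [0.4613, -0.0616, 0.0635]
eef_rot: [2.361, 2.071, -0.001]
contact_force: [0.1, -0.5, -0.3]
opening: 0.051
```

Request:
send_rows([
  [0,0,-0.05],
  [0,0,-0.1],
  [0,0,-0.15],
  [0,0,-0.2],
  [0,0,-0.25],
  [0,0,-0.25],
  [0,0,-0.25],
  [0,0,-0.25],
], roll=[0,0,0,0,0,0,0,0])

```text
time: 3.53
position: [0.4612, -0.0616, 0.061]
eef_rot: [2.361, 2.071, -0.002]
contact_force: [0.1, -0.1, 0.0]
opening: 0.0515
```

Request:
send_rows([
  [0,0,-0.05],
  [0,0,-0.1],
  [0,0,-0.15],
  [0,0,-0.2],
  [0,0,-0.2],
  [0,0,-0.2],
  [0,0,-0.2],
  [0,0,-0.2],
], roll=[0,0,0,0,0,0,0,0])

```text
time: 4.2
position: [0.4613, -0.0616, 0.059]
eef_rot: [2.361, 2.071, -0.002]
contact_force: [0.2, -0.7, -0.3]
opening: 0.0512
```

Request:
send_rows([
  [0,0,-0.05],
  [0,0,-0.1],
  [0,0,-0.15],
  [0,0,-0.15],
  [0,0,-0.15],
  [0,0,-0.15],
  [0,0,-0.15],
  [0,0,-0.15],
], roll=[0,0,0,0,0,0,0,0])

```text
time: 4.87
position: [0.4613, -0.0616, 0.0576]
eef_rot: [2.361, 2.071, -0.001]
contact_force: [-0.4, -0.0, 0.2]
opening: 0.0513
```

Request:
send_rows([
  [0,0,-0.05],
  [0,0,-0.1],
  [0,0,-0.15],
  [0,0,-0.15],
  [0,0,-0.15],
  [0,0,-0.15],
  [0,0,-0.15],
  [0,0,-0.15],
], roll=[0,0,0,0,0,0,0,0])

```text
time: 5.53
position: [0.4613, -0.0616, 0.0561]
eef_rot: [2.361, 2.071, -0.001]
contact_force: [0.7, 0.2, -0.4]
opening: 0.0512
```

Request:
send_rows([
  [0,0,-0.05],
  [0,0,-0.1],
  [0,0,-0.15],
  [0,0,-0.15],
  [0,0,-0.15],
  [0,0,-0.15],
  [0,0,-0.15],
  [0,0,-0.15],
], roll=[0,0,0,0,0,0,0,0])

```text
time: 6.2
position: [0.4613, -0.0616, 0.0546]
eef_rot: [2.361, 2.071, -0.001]
contact_force: [-1.1, -0.6, 0.4]
opening: 0.0511
```

```bash
python3 - <<'E'
from bench import r,optics
import cv2
c=optics.camera("scene"); cv2.imwrite(f"pics/scene2.png",c["frame"])
a=c["frame"][150:300,110:310]
cv2.imwrite("pics/c2.png",cv2.resize(a,None,fx=4,fy=4,interpolation=cv2.INTER_CUBIC))
o=r.get_obs();print(o["time"],o["position"],o["contact_force"])
E
```

```text
6.25 [ 0.46130597 -0.06158402  0.05456373] [-0.26321781  1.31141041 -0.34565502]
```

View pics/c2.png

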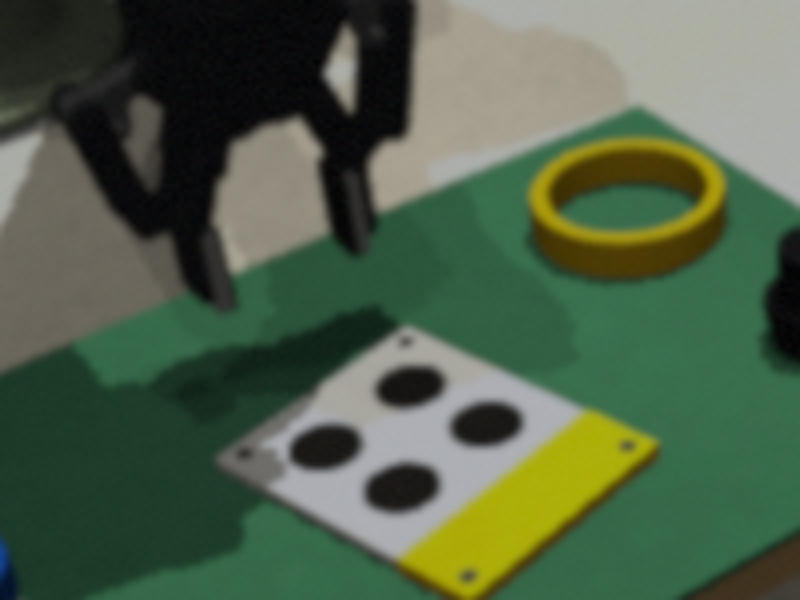

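The crop shows fingertips at about (166, 227) and (200, 213) in full-image pixels. They are near the board but maybe not touching it. I'll work out their height.

```bash
python3 - <<'E'
from h import *
from bench import optics,r
c=optics.camera("scene")
uv=[[166,226],[200,212]]
o,d=rays(c,uv)
bx=np.array([.9913,-.132,0]);P=np.array(r.get_obs()["position"])
for off in(0,.011):
  for k in d:
    s=(P+off*bx-o)@bx/(k@bx); print(off,(o+s*k).round(4), "lat",((o+s*k)-P)@np.array([.132,.9913,0]))
D=c["depth"]; W=c["world_from_camera"]
for u,v in uv:
  for dv in (-6,-4,-2,0,2,4):
    oo,k=rays(c,[[u,v+dv]]); z=D[v+dv,u]; print(u,v+dv,(oo+k[0]*z).round(3),end=" ")
  print()
o0=r.get_obs();print(o0["time"])
E
```

```text
0 [ 0.4579 -0.0873  0.0894] lat -0.025888091981646436
0 [ 0.4658 -0.0279  0.0885] lat 0.034034021276307815
0.011 [ 0.4683 -0.0925  0.0971] lat -0.029676023495993933
0.011 [ 0.4761 -0.0341  0.0962] lat 0.02916867863888632
166 220 [ 0.469 -0.091  0.108] 166 222 [ 0.467 -0.09   0.103] 166 224 [ 0.467 -0.091  0.1  ] 166 226 [ 0.469 -0.093  0.098] 166 228 [ 0.423 -0.07   0.06 ] 166 230 [ 0.428 -0.074  0.06 ] 
200 206 [ 0.478 -0.033  0.108] 200 208 [ 0.476 -0.033  0.103] 200 210 [ 0.477 -0.034  0.1  ] 200 212 [ 0.476 -0.034  0.096] 200 214 [ 0.432 -0.008  0.06 ] 200 216 [ 0.438 -0.012  0.06 ] 
6.3
```

Depth and ray casting both put the visible fingertips at z≈0.096, about 40 mm higher than the reported TCP. I trust the camera here because it puts the board top at 0.060. I'll go down in stages and re-check each time.

Request:
send_rows([
  [0,0,-0.2],
  [0,0,-0.4],
  [0,0,-0.6],
  [0,0,-0.8],
  [0,0,-1.0],
  [0,0,-1.0],
  [0,0,-1.0],
  [0,0,-1.0],
], roll=[0,0,0,0,0,0,0,0])

```text
time: 6.97
position: [0.4614, -0.0616, 0.0446]
eef_rot: [2.361, 2.07, -0.002]
contact_force: [0.0, 0.4, -0.4]
opening: 0.0514
```

```bash
cat > tip.py <<'E'
from h import *
from bench import optics,r
import sys
c=optics.camera("scene");D=c["depth"]
vv,uu=np.mgrid[150:300,110:310]
o,d=rays(c,np.c_[uu.ravel(),vv.ravel()])
W=o+d*D[150:300,110:310].ravel()[:,None]
P=np.array(r.get_obs()["position"]);by=np.array([.132,.9913]);bx=np.array([.9913,-.132])
L=(W[:,:2]-P[:2])@by;F=(W[:,:2]-P[:2])@bx
for s in(1,-1):
    m=(abs(F)<.025)&(L*s>.015)&(L*s<.05)&(W[:,2]>.068)
    q=W[m];i=np.argsort(q[:,2])[:12]
    print("tip",s,q[i,2].round(4),"F",F[m][i].round(3),"L",L[m][i].round(3))
print(r.get_obs()["time"],P,r.get_obs()["contact_force"])
cv2.imwrite(sys.argv[1],cv2.resize(c["frame"][150:300,110:310],None,fx=4,fy=4,interpolation=cv2.INTER_CUBIC))
E
python3 tip.py pics/c3.png
```

```text
tip 1 [0.0817 0.0819 0.0828 0.0833 0.0834 0.0834 0.0834 0.0836 0.0846 0.0851
 0.0851 0.0857] F [-0.     0.007 -0.002  0.006 -0.009  0.007 -0.005  0.01   0.005  0.011
  0.011  0.011] L [0.027 0.027 0.027 0.026 0.027 0.027 0.027 0.031 0.027 0.029 0.033 0.031]
tip -1 [0.0837 0.0838 0.0844 0.0845 0.0846 0.0846 0.0856 0.0857 0.0857 0.0858
 0.0862 0.0873] F [0.005 0.009 0.011 0.01  0.011 0.003 0.009 0.009 0.011 0.011 0.011 0.008] L [-0.032 -0.028 -0.027 -0.032 -0.031 -0.032 -0.031 -0.028 -0.025 -0.03
 -0.027 -0.032]
7.0167 [ 0.46136889 -0.06162395  0.04461293] [0.71275239 0.35708809 0.48432739]
```

View pics/c3.png

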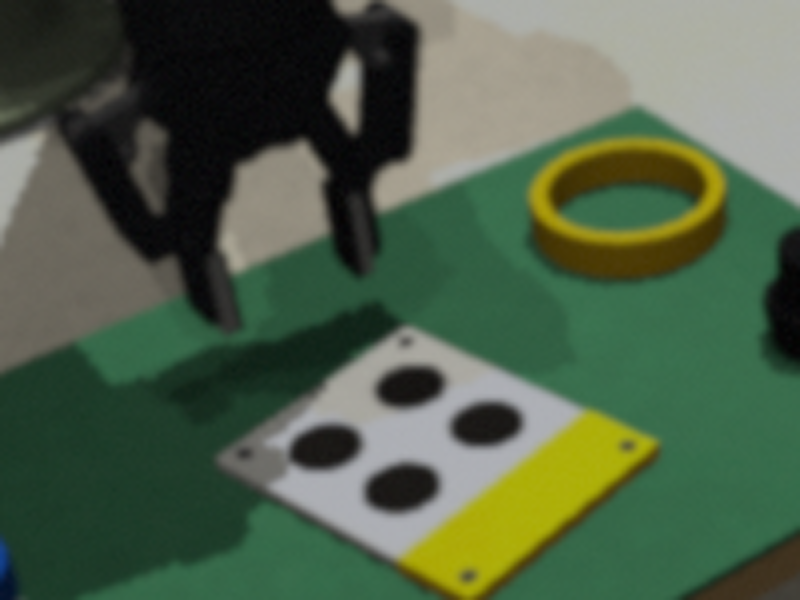

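Request:
send_rows([
  [0,0,-0.3],
  [0,0,-0.6],
  [0,0,-0.9],
  [0,0,-1.2],
  [0,0,-1.5],
  [0,0,-1.7],
  [0,0,-1.8],
  [0,0,-1.8],
], roll=[0,0,0,0,0,0,0,0])

```text
time: 7.68
position: [0.4612, -0.0615, 0.0263]
eef_rot: [2.361, 2.071, -0.002]
contact_force: [-0.4, -0.6, -0.4]
opening: 0.0513
```

Request:
send_rows([
  [0,0,-0.05],
  [0,0,-0.1],
  [0,0,-0.15],
  [0,0,-0.2],
  [0,0,-0.2],
  [0,0,-0.2],
  [0,0,-0.2],
  [0,0,-0.2],
], roll=[0,0,0,0,0,0,0,0])

```text
time: 8.35
position: [0.4612, -0.0616, 0.0244]
eef_rot: [2.361, 2.071, -0.002]
contact_force: [0.1, -0.4, 0.5]
opening: 0.0515
```

```bash
sed -i 's/>.068/>.0615/' tip.py; python3 tip.py pics/c4.png
```

```text
tip 1 [0.0626 0.0632 0.0634 0.0635 0.0637 0.0637 0.0647 0.0648 0.065  0.0651
 0.0657 0.066 ] F [ 0.008 -0.009  0.005  0.01  -0.001  0.002  0.012 -0.003  0.009  0.002
 -0.008  0.012] L [0.027 0.027 0.027 0.028 0.027 0.027 0.031 0.026 0.027 0.027 0.027 0.033]
tip -1 [0.0626 0.0631 0.0654 0.0658 0.0658 0.0666 0.0667 0.0667 0.0669 0.067
 0.0677 0.0678] F [0.006 0.003 0.012 0.011 0.012 0.009 0.012 0.011 0.011 0.011 0.01  0.007] L [-0.031 -0.032 -0.03  -0.032 -0.027 -0.032 -0.028 -0.03  -0.026 -0.031
 -0.029 -0.033]
8.4 [ 0.46119363 -0.06157589  0.02433897] [-0.06381237  0.23643351 -0.25606044]
```

View pics/c4.png

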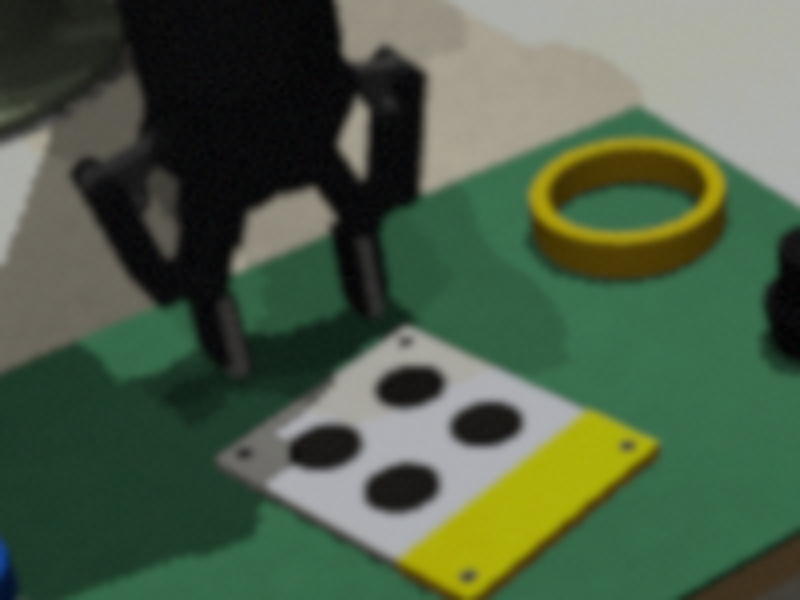

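Tips are now about 2–3 mm above the board at z≈0.063. I'll creep down to touch it.

Request:
send_rows([
  [0,0,-0.03],
  [0,0,-0.06],
  [0,0,-0.09],
  [0,0,-0.12],
  [0,0,-0.15],
  [0,0,-0.15],
  [0,0,-0.15],
  [0,0,-0.15],
], roll=[0,0,0,0,0,0,0,0])

```text
time: 9.07
position: [0.4612, -0.0616, 0.0228]
eef_rot: [2.361, 2.071, -0.002]
contact_force: [0.1, -0.2, -0.0]
opening: 0.0512
```

Request:
send_rows([
  [0,0,-0.02],
  [0,0,-0.04],
  [0,0,-0.06],
  [0,0,-0.08],
  [0,0,-0.1],
  [0,0,-0.1],
  [0,0,-0.1],
  [0,0,-0.1],
], roll=[0,0,0,0,0,0,0,0])

```text
time: 9.73
position: [0.4612, -0.0616, 0.0219]
eef_rot: [2.361, 2.071, -0.002]
contact_force: [-0.9, -0.1, 0.9]
opening: 0.0509
```

Request:
send_rows([
  [0.5,-0.07,0],
  [1.0,-0.13,0],
  [1.5,-0.2,0],
  [2.0,-0.27,0],
  [2.4,-0.32,0],
  [2.8,-0.37,0],
  [3.2,-0.43,0],
  [3.6,-0.48,0],
], roll=[0,0,0,0,0,0,0,0])

```text
time: 10.4
position: [0.4974, -0.0663, 0.0217]
eef_rot: [2.362, 2.071, -0.002]
contact_force: [-1.5, -0.6, 0.7]
opening: 0.0515
```

```bash
cat > look.py <<'E'
from h import *
from bench import optics,r
import sys
c=optics.camera("scene")
b,g,hsv=measure(c)
y=cv2.inRange(hsv,(22,120,60),(38,255,255))
n,l,s,ce=cv2.connectedComponentsWithStats(y)
print([(s[i][4],ce[i].round()) for i in range(1,n) if s[i][4]>150])
cv2.imwrite(sys.argv[1],cv2.resize(c["frame"][150:350,100:366],None,fx=3,fy=3,interpolation=cv2.INTER_CUBIC))
o=r.get_obs();print(o["time"],o["position"],o["contact_force"])
bx=np.array([.9913,-.132]);by=np.array([.132,.9913]);edge=np.array([.6765,-.1005])
print("TCP rel edge",(o["position"][:2]-edge)@bx,(o["position"][:2]-edge)@by,"board",b)
# yellow stripe corners: blob nearest plate region
best=max([i for i in range(1,n) if s[i][4]>150 and 60<ce[i][0]-150<200 and ce[i][1]>225],key=lambda i:s[i][4])
k=big((l==best).astype(np.uint8)*255)
C=fitlines(k.reshape(-1,2),c,.066);p=frame(C,np.array([1.,0]))
print("stripe",p,"relyaw",np.arctan2(p[1]@by,p[1]@bx))
print([(round(float((q-edge)@bx),4),round(float((q-edge)@by),4)) for q in C])
E
python3 look.py pics/c5.png
```

```text
[(np.int32(1099), array([266., 201.])), (np.int32(592), array([356., 212.])), (np.int32(1429), array([244., 287.])), (np.int32(757), array([351., 358.]))]
10.45 [ 0.4985491  -0.0666226   0.02189421] [0.5038271  0.02081299 0.29453052]
TCP rel edge -0.18087454407188266 0.010093152349151455 board (array([ 0.5396178 , -0.08387442], dtype=float32), array([ 0.9915521 , -0.12970898], dtype=float32), np.float32(0.27570438), np.float32(0.44350904))
stripe (array([ 0.6310434 , -0.08024704], dtype=float32), array([0.9993987 , 0.03467383], dtype=float32), np.float32(0.037043314), np.float32(0.10334046)) relyaw 0.1670605074127656
[(-0.0748, 0.0622), (-0.0572, -0.0402), (-0.0211, -0.0336), (-0.0379, 0.0679)]
```

View pics/c5.png

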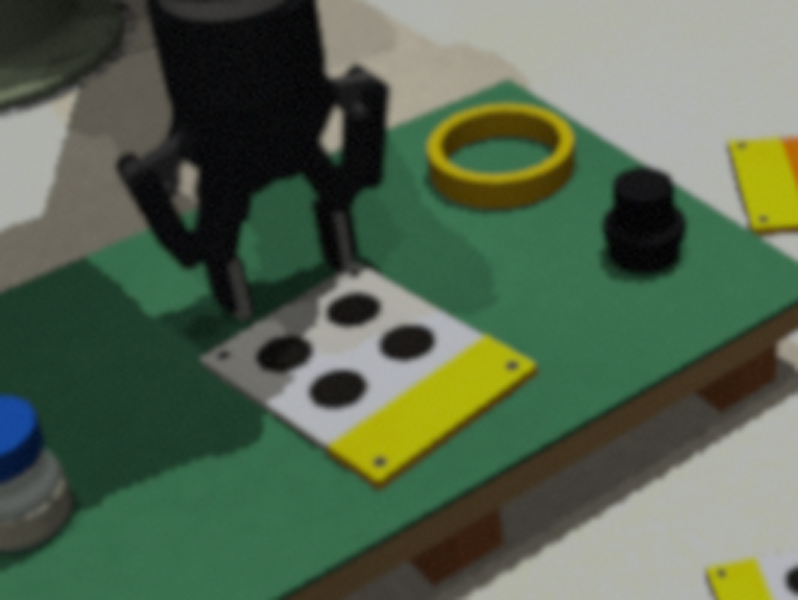

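The left finger is contacting the rear edge near crop (355, 270) and the plate is sliding and turning square, with relative yaw down from 0.25 to 0.17 rad. I'll keep pushing.

Request:
send_rows([
  [0.5,-0.07,0],
  [1.0,-0.13,0],
  [1.5,-0.2,0],
  [2.0,-0.27,0],
  [2.5,-0.33,0],
  [3.0,-0.4,0],
  [3.5,-0.47,0],
  [4.0,-0.53,0],
], roll=[0,0,0,0,0,0,0,0])

```text
time: 11.12
position: [0.539, -0.0721, 0.0219]
eef_rot: [2.361, 2.07, -0.001]
contact_force: [-2.0, 0.6, 0.1]
opening: 0.0515
```

```bash
python3 look.py pics/c6.png
```

```text
[(np.int32(1101), array([267., 201.])), (np.int32(592), array([356., 212.])), (np.int32(1585), array([247., 307.])), (np.int32(757), array([351., 358.]))]
11.1667 [ 0.54028091 -0.07237358  0.0220444 ] [-0.28855192 -0.31722004 -0.84863838]
TCP rel edge -0.13874666989194967 0.009900799749269173 board (array([ 0.52372503, -0.20203038], dtype=float32), array([ 0.9913866 , -0.13096833], dtype=float32), np.float32(0.27632147), np.float32(0.2051436))
stripe (array([ 0.66359764, -0.1034942 ], dtype=float32), array([ 0.99130696, -0.13156927], dtype=float32), np.float32(0.036116716), np.float32(0.10242534)) relyaw 0.0004278837884879066
[(-0.0304, -0.0557), (0.0055, -0.0561), (0.0059, 0.0467), (-0.0305, 0.0463)]
```

View pics/c6.png

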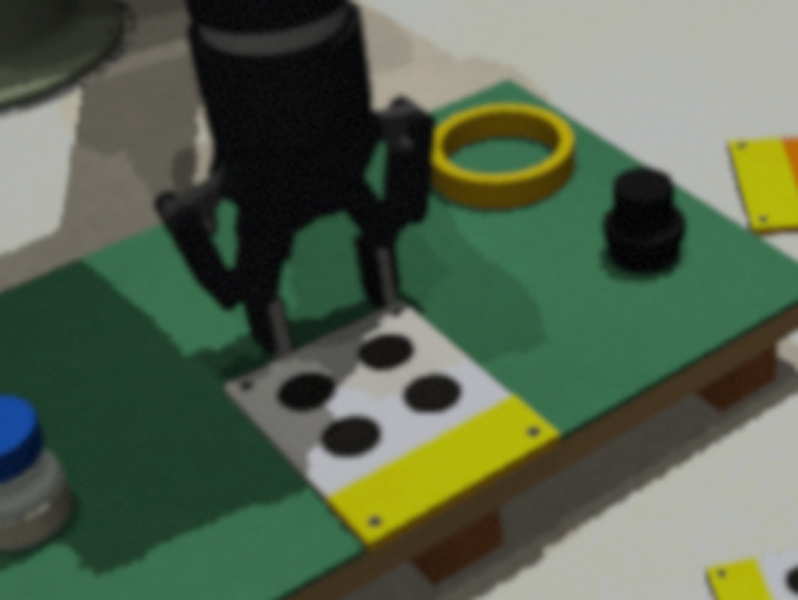

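The plate is now square, with relative yaw ≈0, and its tip is just past the edge by about 2–3 mm. About 32 mm remain. I'll push 29 mm first and then measure.

Request:
send_rows([
  [0.5,-0.07,0],
  [1.0,-0.13,0],
  [1.4,-0.19,0],
  [1.8,-0.24,0],
  [2.2,-0.29,0],
  [2.6,-0.35,0],
  [2.9,-0.39,0],
  [2.9,-0.39,0],
], roll=[0,0,0,0,0,0,0,0])

```text
time: 11.83
position: [0.5704, -0.0765, 0.0222]
eef_rot: [2.359, 2.069, 0.002]
contact_force: [-1.1, -0.5, 0.5]
opening: 0.0514
```

```bash
python3 look.py pics/c7.png; python3 - <<'E'
from bench import optics
import cv2
c=optics.camera("top");cv2.imwrite("pics/t7.png",cv2.resize(c["frame"][170:400,260:560],None,fx=2.6,fy=2.6,interpolation=cv2.INTER_CUBIC))
E
```

```text
[(np.int32(865), array([272., 200.])), (np.int32(594), array([356., 212.])), (np.int32(1737), array([261., 320.])), (np.int32(757), array([351., 358.]))]
11.8833 [ 0.57006753 -0.07640312  0.02213525] [ 0.15187    -0.3769673  -0.16654596]
TCP rel edge -0.10868729457345655 0.009838149124481709 board (array([ 0.5269399 , -0.17806092], dtype=float32), array([ 0.99080735, -0.13528062], dtype=float32), np.float32(0.27622962), np.float32(0.2535235))
stripe (array([ 0.69477177, -0.1072816 ], dtype=float32), array([ 0.98922634, -0.14639431], dtype=float32), np.float32(0.03581049), np.float32(0.10386268)) relyaw -0.014542592221182947
[(0.0014, -0.0568), (0.0368, -0.0557), (0.037, 0.0465), (0.0008, 0.0487)]
```

View pics/c7.png

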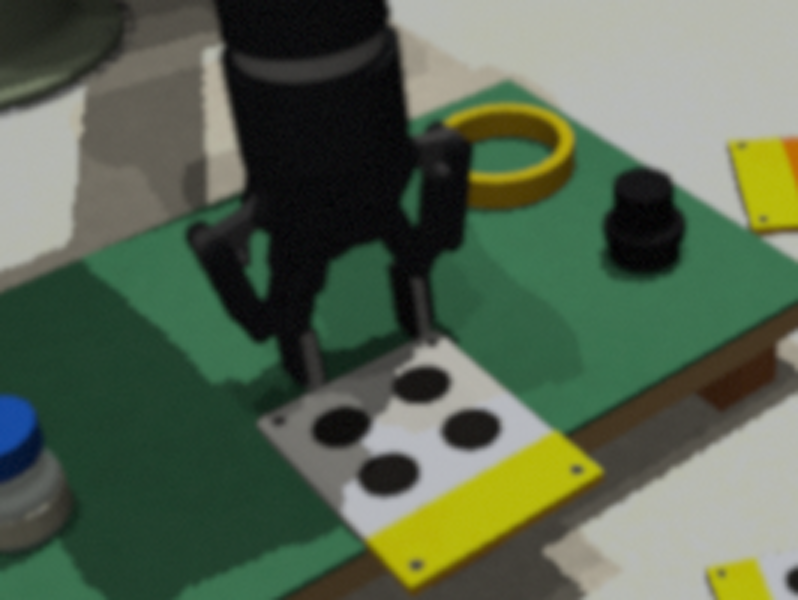

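View pics/t7.png

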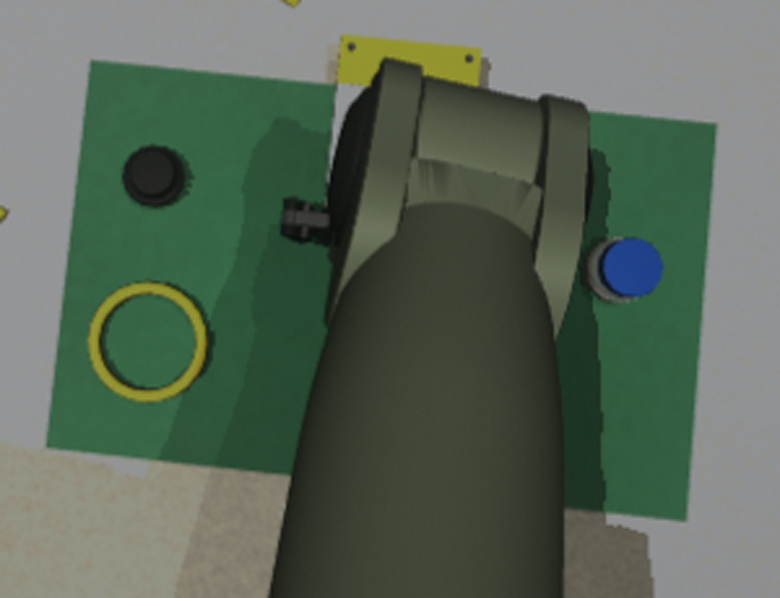

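Both views agree that the yellow/silver line is nearly on the board edge. I'll measure the overhang in the top view directly, using line fits to the board edge and the yellow front edge.

```bash
cat > top.py <<'E'
from h import *
from bench import optics,r
import sys
c=optics.camera("top");hsv=cv2.cvtColor(c["frame"],cv2.COLOR_BGR2HSV)
cv2.imwrite(sys.argv[1],cv2.resize(c["frame"][170:400,260:560],None,fx=2.6,fy=2.6,interpolation=cv2.INTER_CUBIC))
g=cv2.inRange(hsv,(60,80,30),(90,255,255));y=cv2.inRange(hsv,(22,120,60),(38,255,255))
def topedge(m,cols):   # subpixel: boundary between first mask px and previous one
    return np.array([[u,np.argmax(m[185:,u]>0)+185-.5] for u in cols])
G=np.r_[topedge(g,range(300,382)),topedge(g,range(492,530))]
Y=topedge(y,range(394,440))
def line(P):
    P=P.astype(np.float32)
    vx,vy,x,yy=cv2.fitLine(P,cv2.DIST_HUBER,0,1e-5,1e-5).ravel(); v=np.array([vx,vy]); v*=np.sign(v[1]);return np.array([x,yy]),v
gp,gv=line(plane(c,G,.06)); n=np.array([gv[1],-gv[0]])
print("edge yaw",np.arctan2(n[1],n[0]))
yp,yv=line(plane(c,Y,.066));ny=np.array([yv[1],-yv[0]])
print("front edge overhang",(yp-gp)@n,"relyaw",np.arctan2(ny[1],ny[0])-np.arctan2(n[1],n[0]))
R=plane(c,Y,.066);print("ends",((R-gp)@n)[[2,-3]])
# yellow lower boundary (only where silver follows)
ys=[]
for u in range(392,440):
    col=np.where(y[185:260,u]>0)[0]
    if len(col):
        v=col[-1]+185; f=hsv[v+3,u]
        if f[1]<60 and f[2]>100: ys.append([u,v+.5])
if ys: print("yellow rear vs edge",((plane(c,ys,.066)-gp)@n).round(4))
print(r.get_obs()["time"])
E
python3 top.py pics/t8.png
```

```text
edge yaw -0.13481005
front edge overhang 0.03636179 relyaw 0.017459154
ends [0.03491076 0.03707025]
yellow rear vs edge [0.0022 0.0024 0.0026 0.0028 0.003  0.0032 0.0034]
11.9833
```

Request:
send_rows([
  [-1.0,0.13,0],
  [-2.5,0.33,0],
  [-3.0,0.4,2.0],
  [-3.0,0.4,5.0],
  [-4.0,0.5,9.0],
  [-6.0,0.8,12.0],
  [-9.0,1.2,14.0],
  [-12.0,1.6,15.0],
], roll=[0,0,0,0,0,0,0,0])

```text
time: 12.65
position: [0.4508, -0.0608, 0.1751]
eef_rot: [2.356, 2.066, 0.006]
contact_force: [0.7, -0.6, 0.5]
opening: 0.0517
```

Request:
send_rows([
  [-3,2,0],
  [-6,4,0],
  [-9,7,0],
  [-10,10,0],
  [-11,13,0],
  [-12,16,0],
  [-12,19,0],
  [-12,21,0],
], roll=[0,0,0,0,0,0,0,0])

```text
time: 13.32
position: [0.3301, 0.1513, 0.1756]
eef_rot: [2.354, 2.068, 0.008]
contact_force: [0.2, -0.3, 0.5]
opening: 0.0512
```

```bash
python3 top.py pics/t9.png; python3 look.py pics/c9.png; python3 - <<'E'
from h import *
from bench import optics,r
for nm in("top","scene"):
    c=optics.camera(nm);b,g,hsv=measure(c)
    bx=np.array([.9913,-.132]);by=np.array([.132,.9913])
    # board from initial pictures (it is fixed)
    b0={"top":(np.array([.53572,-.08035]),-.1341),"scene":(np.array([.53969,-.08379]),-.1304)}[nm]
    edge=b0[0]+.14*bx
    y=cv2.inRange(hsv,(22,120,60),(38,255,255));vv,uu=np.mgrid[0:480,0:640]
    P=plane(c,np.c_[uu.ravel(),vv.ravel()],.066).reshape(480,640,2)
    f=(P-edge)@bx;l=(P-edge)@by
    y[(f<-.03)|(f>.06)|(abs(l)>.09)]=0
    C=fitlines(big(y).reshape(-1,2),c,.066);p=frame(C,bx)
    print(nm,"stripe dims",p[2],p[3],"yaw rel",np.arctan2(p[1][1],p[1][0])-b0[1])
    print([(round(float((q-edge)@bx),4),round(float((q-edge)@by),4)) for q in C])
print(r.get_obs()["time"],r.get_obs()["position"])
E
```

```text
edge yaw -0.13448913
front edge overhang 0.03630911 relyaw 0.017138243
ends [0.0348703  0.03700534]
yellow rear vs edge [0.0022 0.0024 0.0026 0.0027 0.0029 0.0031 0.0033 0.0016 0.0018 0.002
 0.0022 0.0024 0.0026 0.0028 0.003  0.0032 0.0034 0.0017 0.0019 0.0021
 0.0023 0.0025 0.0026 0.0028 0.003  0.0032 0.0015 0.0017 0.0019 0.0021
 0.0023 0.0025 0.0027 0.0029 0.0031 0.0033 0.0016 0.0018 0.002  0.0022
 0.0024 0.0025 0.0027 0.0029 0.0031 0.0033 0.0016 0.0018]
13.3667
[(np.int32(954), array([266., 201.])), (np.int32(592), array([356., 212.])), (np.int32(1742), array([261., 320.])), (np.int32(759), array([351., 358.]))]
13.4167 [0.33074693 0.15149513 0.17551495] [ 0.37457524 -0.80964614  0.20622241]
TCP rel edge -0.376008375883819 0.20416336423268636 board (array([ 0.53938615, -0.08386497], dtype=float32), array([ 0.9915392 , -0.12980793], dtype=float32), np.float32(0.27614927), np.float32(0.4436173))
stripe (array([ 0.69486797, -0.10712565], dtype=float32), array([ 0.9908177, -0.1352045], dtype=float32), np.float32(0.036010444), np.float32(0.103995845)) relyaw -0.0032401192511661396
[(0.0013, -0.0564), (0.037, -0.0559), (0.0372, 0.0475), (0.0009, 0.0482)]
top stripe dims 0.03217024 0.09875697 yaw rel -0.0064678937
[(0.0024, -0.0534), (0.0347, -0.054), (0.0346, 0.0451), (0.0026, 0.0451)]
scene stripe dims 0.03580046 0.10401068 yaw rel -0.0039940327
[(-0.0008, -0.055), (0.0348, -0.0544), (0.0346, 0.049), (-0.0013, 0.0497)]
13.5167 [0.33055635 0.14940453 0.1752018 ]
```

View pics/t9.png

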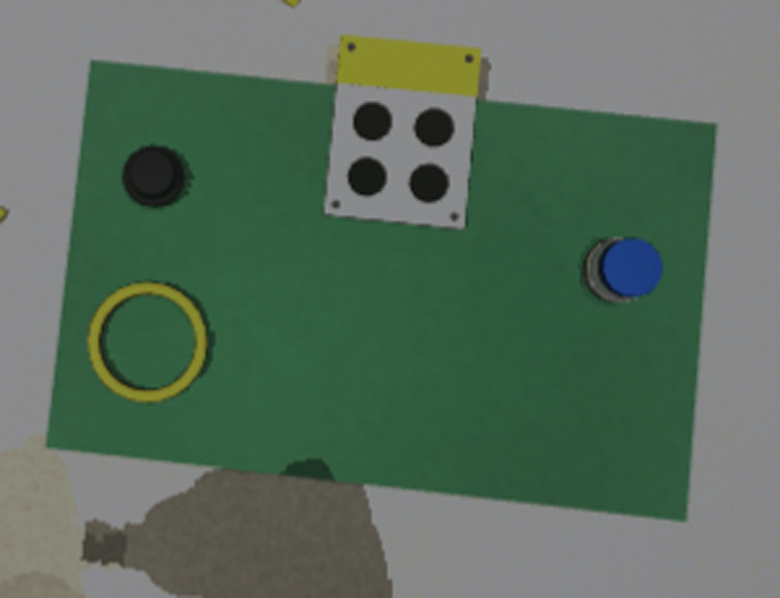

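View pics/c9.png

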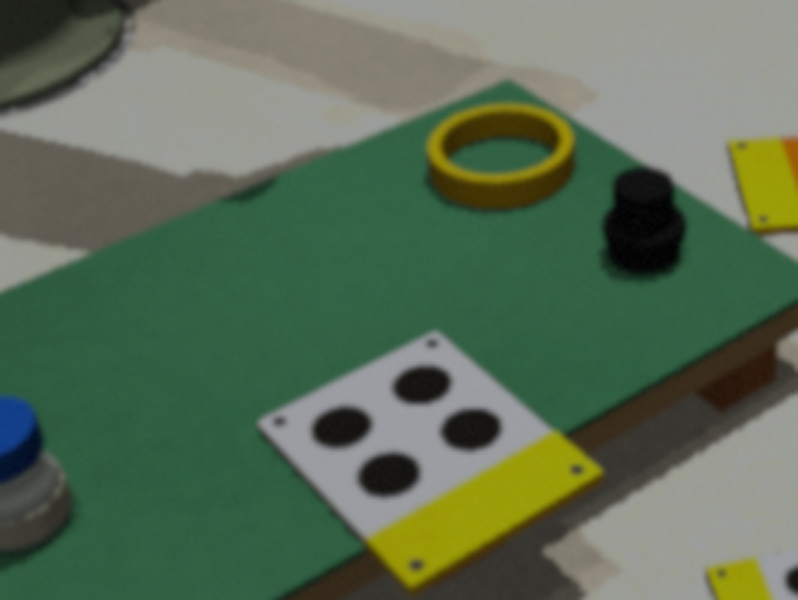

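Final check with the plate clear of the fingers:
- **Overhang:** top view about 35.5–36 mm, scene view about 34–35 mm, against a 35 mm target.
- **Squareness:** within about 0.006 rad of the edge.
- **Bystanders:** still at their original pixels: connector (319, 237), tape (317, 301), jar (502, 273).

The arm is clear of everything, so I'm handing in.

```bash
python3 -c "
from bench import job_done
print(job_done())"
```

```text
the job is handed in; nothing more can be done
None
```

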